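Tong a brass specimen stub out of a cooling block

ROBOT

A 6-joint arm with a two-finger parallel gripper is mounted at the origin on the work surface. World frame = base frame: x ahead of the robot, y to its left, z up, the work surface at z = 0. Lengths are in m, angles in rad, forces in N, time in s.
With the tool pointing down it reaches from about 0.375 to 0.75 m from the base axis. Payload 9 kg.
Tool frame: the origin (TCP) lies midway between the tips of the shut fingers; the grasp point (between the pads) lies 19 mm behind it; z points along the fingers, y is the line along which they close (so a half turn about z gives the same grasp; the last joint's range is limited). The gripper opens to 85 mm and grips with 20 to 120 N. Pads are 22 mm wide; open, the fingers measure 114 mm over their backs; the gripper's body (76 mm by 85 mm) begins 54 mm behind the grasp point. The pads swing forward as they close: fully open they stand 13 mm farther back than shut.
Start: joints at [-1.452, 0.104, 0.097, 1.564, 0, 1.353], TCP at [0.198, -0.566, 0.231] pointing down, gripper open.
Joint ranges: [-2.99, 2.99], [-0.84, 1.86], [-1.1, 1.16], [-1.84, 2.11], [-1.51, 1.56], [-3.14, 3.14]. Speed limits (rad/s): [2.22, 2.22, 2.57, 3.14, 3.14, 3.14].

INTERFACE

Orientations are given as a unit quaternion [x, y, z, w].
In Python, from rig import manip gives the robot as it stands.
- The arm moves only by the tool run_rows, called after "Call:" as name(argument=value, ...), one argument or row to a line, values as JSON. Schema: {"type":"object","properties":{"offsets":{"type":"array","items":{"type":"array","items":{"type":"array","items":{"type":"number"},"minItems":7,"maxItems":7},"minItems":1,"maxItems":10},"minItems":1,"maxItems":1},"only":{"type":"string"},"quiet":{"type":"boolean"},"lines":{"type":"string"}},"required":["offsets"],"additionalProperties":false}. offsets is a list that holds a single list of rows (three levels of brackets), with 1 to 10 rows, each of 7 numbers: dx, dy, dz in shares of 0.8 m (1.0 is 0.8 m), then a rotation vector rx, ry, rz in fractions of the full range, 1 being pi rad, then the finger opening in m; each row is the pose to reach, as a shift and turn from the pose commanded when the call began, along the tool's axes at that moment; what a row does not reach only later rows make up. A row lasts 1/12 s, in which the tool goes at most 0.0417 m and 0.125 rad, less where a joint would pass 70% of its speed; a pose out of reach is approached as far as the arm can. The fingers move at their own pace and stop on an object; the grip force is fixed at half the most. Time passes only in rows, so rows that do not move let the fingers close. The tool returns the time, the measured TCP pose, the force, the opening and the grip force at its end. only (a regular expression) keeps the lines of the reply that match it, lines (a string "A,B") keeps lines A to B, and quiet returns only ok. No shift or turn number may pass 1 either way. Input that does not fit is refused with a message, and nothing moves.
- manip.sense(): the state, without advancing time (a new reading comes with each control period).
- manip.camera(name): name is "scene" or "top"; returns a dict with "frame" (384x512x3 uint8, red, green, blue), "range_z" (384x512 float32, m along the optical axis (not along the pixel's ray), 0 where there is no reading), "K" (3x3 intrinsics, pixels), "k1" (the pictures are not rectified: a ray, as slopes to the right and down, at radius r is drawn at 1 + k1 r^2 times it, then the intrinsics apply), "R" (3x3) and "t" (3): a world point X has camera coordinates R X + t. Camera axes: x right, y down, z forward; pixel columns grow to the right and rows downward; lengths in m; the calibration is good to about 2 mm. A picture is of the moment at which its call begins.
- manip.job_done(): hands the job in; it is judged then, once.
The state is a dict: "time": time; "joint_pos": joint angles; "dq": joint speeds; "joint_torque": joint torques, N m; "ee_pos": TCP position; "eef_rot": TCP orientation; "force": force on the tool from outside, world axes, zero at the start; "moment": the same for the moment, N m; "opening": finger opening in m; "grip_force": force on a finger pad.
Only numpy, scipy, OpenCV 4.12 (cv2) and the standard library are available. Lean on these libraries where they do the work, as an engineer would, in place of code of your own. Each camera call takes 0.05 s, during which the arm holds its last target. There are 200 camera calls.

TASK

Pick up the sprung tongs from their blue stand, squeeze them shut on the brass specimen stub at the bottom of its narrow pocket in the aluminium cooling block, and lift it out; do not touch the stub with the gripper's own fingers. Set the stub down gently, standing upright in the white dish beside the stand, without dropping it. Then put the tongs back upright in their stand, feet down on the bottom of its slot.

Things in the scene. Friction and masses are not known exactly. Their poses are not given: they have to be found in the camera images.
- tongs: Sprung tongs, 124 mm tall, 80 g, upright in the blue stand: two parallel steel legs under an orange cap. Origin: between the feet, at their underside; z up, y from leg to leg. Legs 14 mm wide in x, 4 mm thick, 30 mm gap when let go (38 over both). The cap is 21 mm long in y, so fingers pass it. The legs close together and stay parallel; a stop ends the gap at 14 mm.
- tongs_grip (a point): Where to squeeze the tongs from above along y: 95 mm over the feet, axes as the tongs. Flat orange grip plates, 20 mm wide, from 17 mm below to 23 mm above; cap top 29 mm above. 46 mm over the plates when let go (gap 30), 40 for gap 24, 32 on a 16 mm stub: mm for mm. Springs press each plate out with 2 N per mm moved (6 N at 40 mm, 14 N at 32), so plates held at 40 mm carry the tongs, legs apart.
- stub_brass: Brass-coloured specimen stub, a solid cylinder 16 mm in diameter, 22 mm tall, about 40 g, standing on the floor of one of the block's three pockets, within about 3 mm of its middle. Origin: centre of its underside; z along its axis. The other two pockets hold unwanted blue and black plastic stubs of the same size.
- block: Aluminium cooling block fixed to the table, 132 (x) by 76 (y) by 52 mm tall; origin at the centre of its underside. Three pockets open upward at x = -40, 0 and +40 mm, y = 0, each 24 mm in x by 48 mm in y, 45 mm deep (floor 7 mm above the origin). The tongs go in with their y along the block's y, either way round.
- station: Fixed white base plate, 180 (x) by 104 mm (y), carrying stand and dish; origin at the centre of its underside, on the table. Blue tongs stand: block 60 by 84 mm centred at x = -55 mm, y = 0, top 52 mm up, with one slot open upward, 24 mm in x by 48 mm in y, 45 mm deep (floor 7 mm up). The tongs stand in it with their y along the station's y, either way round.
- dish (a point): Middle of the white square dish's dark flat floor, 8 mm above the table, axes as the station (38 mm from its origin along +x). Inside 86 by 86 mm, rim 12 mm above the floor.

How it is judged:
On the way, in this order (a step that is already met when the one before it is completed fails the run):
1. the brass stub is lifted clear of the block, held in the tongs (height (world z) of stub_brass above 0.055 m and contact force between tongs and stub_brass above 1 N), for 0.2 s.
2. the brass stub stands upright in the dish, let go by the tongs (z of stub_brass in the frame of station below 0.014 m and x of stub_brass in the frame of station between -0.003 and 0.079 m and y of stub_brass in the frame of station between -0.041 and 0.041 m and angle between stub_brass's own z axis and vertical below 0.17 rad and contact force between tongs and stub_brass below 0.1 N), for 0.2 s.
At the end, for the whole second after the job is handed in: The brass stub stands at rest on the dish floor, anywhere inside its walls, within 10 degrees of upright; the tongs stand at rest in the slot of their stand, within 15 mm of its middle, feet within 7 mm of its bottom, within 11 degrees of upright (x of stub_brass in the frame of station between -0.003 and 0.079 m and y of stub_brass in the frame of station between -0.041 and 0.041 m and z of each of stub_brass, tongs in the frame of station below 0.014 m and angle between stub_brass's own z axis and vertical below 0.17 rad and linear speed of each of stub_brass, tongs below 0.02 m/s and x of tongs in the frame of station between -0.07 and -0.04 m and y of tongs in the frame of station between -0.015 and 0.015 m and angle between tongs's own z axis and vertical below 0.2 rad); the robot touches nothing.
It fails at once if the gripper's fingers touch the brass stub (contact force between the fingers and stub_brass above 0.5 N).
It fails at once if the brass stub is dropped: out of the tongs' grip with its underside more than 30 mm above the table (height (world z) of stub_brass above 0.03 m and contact force between tongs and stub_brass below 0.02 N).
It also fails if it takes over 48 s, if anything falls off the work surface, if the arm or the gripper's body presses on something with over 40 N, if the wrist force passes 120 N, or if a joint passes its speed limit or range.

## Working session

There is one attempt and no reset: what is moved stays moved. The work goes in short steps, Python scripts to look and compute and a tool call to move; the robot and the scene stay as the last step left them, time stands still between calls to the robot, and variables do not carry over. Pictures are saved under pics/ and viewed, at most 10 in all, crops included, and the job is handed in when it is done.

```bash
ls; mkdir -p pics
```

Run:
```python
from rig import manip
import cv2,pickle
for n in("scene","top"):
    c=manip.camera(n);cv2.imwrite(f"pics/{n}0.png",c["frame"][:,:,::-1]);pickle.dump(c,open(f"{n}0.pkl","wb"));print(n,c["K"],c["k1"],c["R"],c["t"])
s=manip.sense();print(s)
```

```text
pics
rig.py
scene [[389.76177048   0.         254.12531384]
 [  0.         389.76177048 192.56914333]
 [  0.           0.           1.        ]] -0.12085810219146977 [[-0.0559483   0.99831692  0.015268  ]
 [ 0.61512696  0.04651034 -0.78705503]
 [-0.78644047 -0.03464264 -0.61669382]] [-4.79880426e-04 -2.85429532e-01  1.25712818e+00]
top [[383.08527022   0.         260.45864629]
 [  0.         383.08527022 196.92690989]
 [  0.           0.           1.        ]] 0.0275769626935249 [[-1.15610489e-01 -9.93294570e-01  3.36201545e-04]
 [-9.71786935e-01  1.13037128e-01 -2.07009084e-01]
 [ 2.05582996e-01 -2.42591376e-02 -9.78338963e-01]] [0.06787775 0.57361245 0.64355237]
{'time': 0.1, 'joint_pos': array([-1.45170871e+00,  1.04671022e-01,  9.65609381e-02,  1.56388342e+00,
       -1.81566716e-05,  1.35313311e+00]), 'dq': array([-0.0001799 ,  0.00121782,  0.00136805,  0.00035296, -0.00032015,
        0.00157164]), 'joint_torque': array([ 7.68750353e-03, -5.58205926e+01,  5.04722285e+01,  1.27802161e-02,
       -1.53239348e-04, -5.33908022e-06]), 'ee_pos': array([ 0.19824265, -0.56599749,  0.23058932]), 'eef_rot': array([ 9.85858139e-01,  1.67580940e-01,  2.04237716e-05, -5.98307107e-04]), 'force': array([ 0.0268284 , -0.32012395,  0.21276083]), 'moment': array([-0.00283779, -0.00609211,  0.02105616]), 'grip_force': 0.0, 'opening': 0.08517902192409661}
```

View pics/scene0.png

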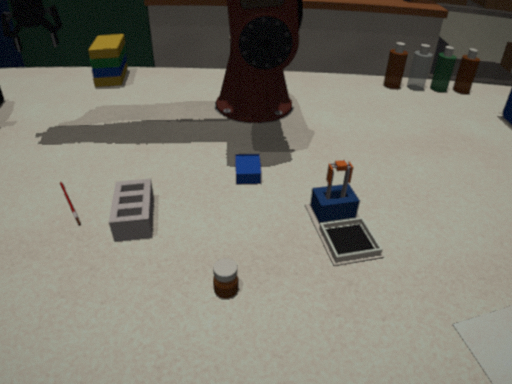

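View pics/top0.png

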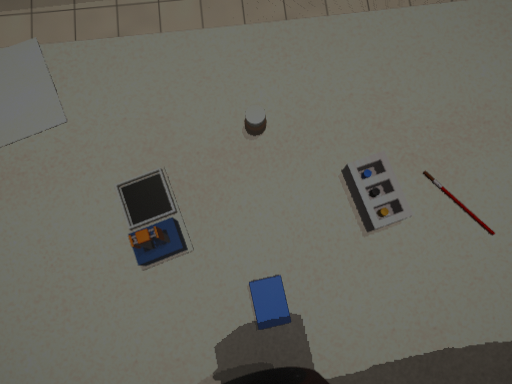

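The scene view shows the block at about (133,208), the stand with the tongs at (337,195) and the dish at (349,240). In the top view the brass stub is in the pocket at (385,211), the tongs' cap is at (147,237) and the dish is at (147,198). I'll enlarge these.

Run:
```python
import cv2,pickle,numpy as np
c=pickle.load(open("top0.pkl","rb"))["frame"][:,:,::-1]
f=lambda r,q,k:cv2.resize(c[r:r+100,q:q+k],None,fx=8,fy=6*1.0,interpolation=cv2.INTER_CUBIC)
# block: rows150-240 cols330-420 ; station rows165-270 cols110-200
a=cv2.resize(c[148:240,336:416],None,fx=5,fy=5,interpolation=cv2.INTER_CUBIC)
b=cv2.resize(c[164:274,112:192],None,fx=5,fy=5,interpolation=cv2.INTER_CUBIC)
o=np.zeros((550,800,3),np.uint8);o[:460,:400]=a;o[:,400:]=b
o=np.clip(o*1.6,0,255).astype(np.uint8)
cv2.imwrite("pics/crop.png",o)
```

```text
(no output)
```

View pics/crop.png

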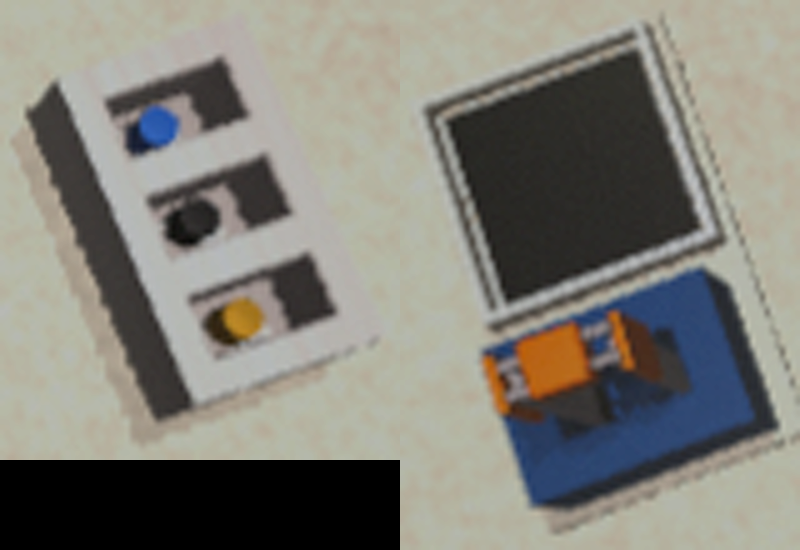

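Create h.py:
```python
import cv2,pickle,numpy as np
from scipy.optimize import least_squares
from scipy.spatial.transform import Rotation as Ro
def ray(c,uv,z):
    "world points at height z seen at pixels uv"
    p=cv2.undistortPoints(np.array(uv,float).reshape(-1,1,2),c["K"],np.array([c["k1"],0,0,0])).reshape(-1,2)
    d=np.c_[p,np.ones(len(p))]@c["R"]; o=-c["R"].T@c["t"]
    s=(np.broadcast_to(z,len(p))-o[2])/d[:,2]; return o+s[:,None]*d
def fit(P,M,g):
    "2D pose [x,y,yaw] taking model points M to P"
    P=P[:,:2];M=np.array(M,float)
    f=lambda q:(M@np.array([[np.cos(q[2]),np.sin(q[2])],[-np.sin(q[2]),np.cos(q[2])]])+q[:2]-P).ravel()
    r=least_squares(f,[*P.mean(0),g]);return r.x,np.round(1e3*f(r.x).reshape(-1,2),1)
def tool():
    from rig import manip
    s=manip.sense();return s,Ro.from_quat(s["eef_rot"])
def go(xyz,yaw=None):
    "shift in tool axes (and turn about tool z) from the measured pose to TCP xyz with tool y at world yaw"
    s,R=tool();d=R.inv().apply(np.array(xyz)-s["ee_pos"])
    y=R.as_matrix()[:,1]; a=np.arctan2(y[1],y[0])
    print("pos",s["ee_pos"].round(4),"yaw",round(a,4),"shift",d.round(4),"q6",s["joint_pos"][5].round(3))
    if yaw is not None:
        w=-(yaw-a); print("rz",round((w+np.pi/2)%np.pi-np.pi/2,4))
    print("tilt rv",Ro.from_matrix(R.as_matrix()).as_rotvec().round(4))
```

Run:
```python
from h import *
c=pickle.load(open("top0.pkl","rb"))
A=lambda L,o:(np.array(L)+.5)/5-.5+np.array(o)
bl=(336,148);st=(32,164)
pk=[(105,100),(224,57),(248,119),(128,157),(148,195),(269,153),(293,216),(170,258),(188,298),(312,252),(337,316),(213,360)]
P=ray(c,A(pk,bl),.052)
M=[(x+a*.012,b*.024) for x in(-.04,0,.04) for a,b in((-1,-1),(-1,1),(1,1),(1,-1))]
for g in(0,1.5,3,-1.5):
    q,e=fit(P,M,g); print("block",q,abs(e).max())
print(e.tolist())
print("brass top",ray(c,A([(243,318)],bl),.029))
co,si=np.cos(q[2]),np.sin(q[2]);print("pocket",q[:2]+.04*np.array([co,si]))
F=ray(c,A([(447,122),(637,52),(702,238),(507,303)],st),[.014]*4)
T=ray(c,A([(703,268),(757,417),(533,507)],st),.052)
# station x: stand(-)->dish(+), image up; station y: image ... right = -y if x up(world +x)
# floor seen: far walls meet floor, near ones at rim: use stand corners and dish centre
print("dish ctr@.008",ray(c,A([(574,178)],st),.008)); print("stand",T)
q,e=fit(T,[(-.025,-.042),(-.085,-.042),(-.085,.042)],0);print("station",q,e.tolist())
print("plates",ray(c,A([(497,382),(622,340)],st),.125),"cap",ray(c,A([(554,360)],st),.131))
```

```text
block [ 0.56911508 -0.22090032 -2.91921594] 1.3
block [ 0.56911508 -0.22090032  3.36396959] 1.3
block [ 0.56911508 -0.22090032  3.36396944] 1.3
block [ 0.56911508 -0.22090032 -2.91921589] 1.3
[[0.1, -0.4], [-0.8, 0.1], [0.8, -0.6], [-0.5, -0.9], [-0.8, 0.5], [-0.9, 1.3], [0.6, 0.3], [0.4, -0.8], [0.5, -0.4], [-0.8, 1.2], [0.5, 0.4], [0.8, -0.7]]
brass top [[ 0.52945948 -0.22985508  0.029     ]]
pocket [ 0.53010004 -0.22972226]
dish ctr@.008 [[0.60993441 0.22331673 0.008     ]]
stand [[0.56024495 0.16614396 0.052     ]
 [0.50368634 0.15048708 0.052     ]
 [0.48119017 0.23194711 0.052     ]]
station [0.57416531 0.21327739 0.26301346] [[0.7, 0.1], [-0.7, 0.1], [-0.0, -0.2]]
plates [[0.51737654 0.21914775 0.125     ]
 [0.52629145 0.17834421 0.125     ]] cap [[0.52149298 0.19880308 0.131     ]]
```

Depth-free fits agree to about 1 mm. The stand slot comes out at (0.521,0.199) with yaw 0.263, and the tongs are at the same spot with yaw about 0.22. The brass pocket is at (0.530,-0.230), and the dish is at (0.611,0.223). I'll travel there while turning the wrist by half a turn to keep joint 6 in range.

Careful with the scale: shifts go in shares of 0.8 m and turns go in shares of pi rad. That gives: 0.342 m / 0.8 = 0.4275, -0.215 m / 0.8 = -0.2688, -1.25 rad / 3.1416 = -0.3979.

Call:
run_rows(
  offsets=[
    [[0.4275,-0.2688,0,0,0,-0.3979,0.085],[0.4275,-0.2688,0,0,0,-0.3979,0.085],[0.4275,-0.2688,0,0,0,-0.3979,0.085],[0.4275,-0.2688,0,0,0,-0.3979,0.085],[0.4275,-0.2688,0,0,0,-0.3979,0.085],[0.4275,-0.2688,0,0,0,-0.3979,0.085],[0.4275,-0.2688,0,0,0,-0.3979,0.085],[0.4275,-0.2688,0,0,0,-0.3979,0.085],[0.4275,-0.2688,0,0,0,-0.3979,0.085],[0.4275,-0.2688,0,0,0,-0.3979,0.085]],
  ],
)

```text
time: 0.93
ee_pos: [0.4514, -0.2474, 0.2312]
eef_rot: [0.699, 0.715, 0.0, -0.0]
force: [0.7, 0.1, 0.0]
opening: 0.0852
grip_force: 0.0
```

```bash
python3 -c "
from h import *
go([.5213,.199,.2],1.79)"
```

```text
pos [ 0.4514 -0.2474  0.2312] yaw 0.0236 shift [0.4446 0.0804 0.0314] q6 0.791
rz 1.3752
tilt rv [-2.1949e+00 -2.2473e+00 -9.0000e-04]
```

Scaled: 0.4 m / 0.8 = 0.5, 0.07 m / 0.8 = 0.0875, -1.25 rad / 3.1416 = -0.3979.

Call:
run_rows(
  offsets=[
    [[0.5,0.0875,0.025,0,0,-0.3979,0.085],[0.5,0.0875,0.025,0,0,-0.3979,0.085],[0.5,0.0875,0.025,0,0,-0.3979,0.085],[0.5,0.0875,0.025,0,0,-0.3979,0.085],[0.5,0.0875,0.025,0,0,-0.3979,0.085],[0.5,0.0875,0.025,0,0,-0.3979,0.085],[0.5,0.0875,0.025,0,0,-0.3979,0.085],[0.5,0.0875,0.025,0,0,-0.3979,0.085],[0.5,0.0875,0.025,0,0,-0.3979,0.085],[0.5,0.0875,0.025,0,0,-0.3979,0.085]],
  ],
)

```text
time: 1.77
ee_pos: [0.5132, 0.1538, 0.2108]
eef_rot: [0.148, 0.989, 0.0, -0.0]
force: [0.6, 0.7, 0.1]
opening: 0.0854
grip_force: 0.0
```

```bash
python3 -c "
from h import *
go([.5213,.199,.18],1.79)"
```

```text
pos [0.5132 0.1538 0.2108] yaw 1.2735 shift [0.0055 0.0456 0.0308] q6 0.344
rz -0.5165
tilt rv [-4.6520e-01 -3.1066e+00 -4.0000e-04]
```

Scaled: 0.0456 m / 0.8 = 0.057, 0.03 m / 0.8 = 0.0375, -0.516 rad / 3.1416 = -0.1642.

Call:
run_rows(
  offsets=[
    [[0.0069,0.057,0.0375,0,0,-0.1642,0.085],[0.0069,0.057,0.0375,0,0,-0.1642,0.085],[0.0069,0.057,0.0375,0,0,-0.1642,0.085],[0.0069,0.057,0.0375,0,0,-0.1642,0.085],[0.0069,0.057,0.0375,0,0,-0.1642,0.085],[0.0069,0.057,0.0375,0,0,-0.1642,0.085]],
  ],
)

```text
time: 2.27
ee_pos: [0.5219, 0.1959, 0.181]
eef_rot: [-0.104, 0.995, -0.0, -0.0]
force: [0.5, 0.8, 0.6]
opening: 0.0853
grip_force: 0.0
```

Run:
```python
from h import *
go([.5213,.199,.0857],1.79)
from rig import manip
o=[]
for n,(r,q) in(("top",(164,112)),("scene",(140,280))):
    c=manip.camera(n);pickle.dump(c,open(n+"1.pkl","wb"))
    o.append(cv2.resize(c["frame"][r:r+110,q:q+80,::-1],None,fx=5,fy=5,interpolation=cv2.INTER_CUBIC))
cv2.imwrite("pics/b.png",np.clip(np.hstack(o)*1.5,0,255).astype(np.uint8))
```

```text
pos [0.5219 0.1959 0.181 ] yaw 1.7797 shift [-0.0001  0.0032  0.0953] q6 -0.084
rz -0.0103
tilt rv [ 3.274e-01 -3.124e+00  2.000e-04]
```

View pics/b.png

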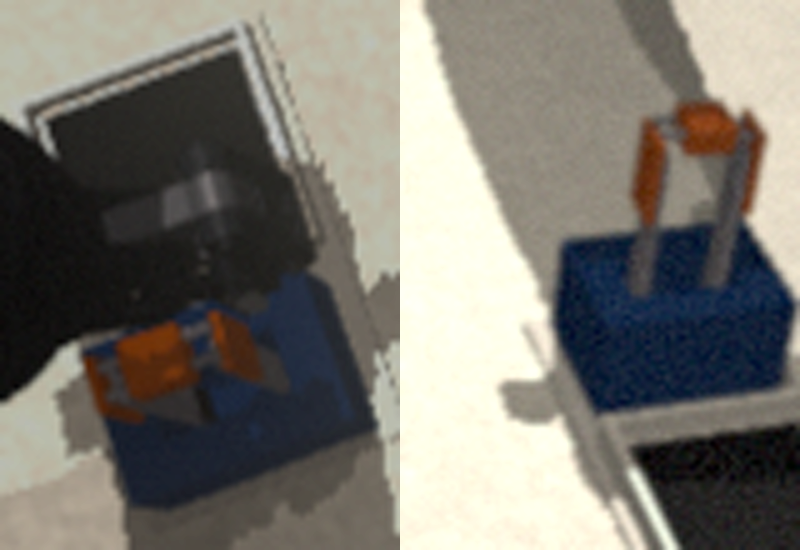

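The tongs are still upright, with the cap at top-crop (153,358) and scene-crop (708,110). I'll cross-check the position with the scene camera.

Run:
```python
from h import *
c=pickle.load(open("scene1.pkl","rb"));t=pickle.load(open("top1.pkl","rb"))
A=lambda L,o:(np.array(L)+.5)/5-.5+np.array(o)
print("cap",ray(c,A([(308,111)],(280,140)),.131),ray(t,A([(153,358)],(112,164)),.131))
print("plates",ray(c,A([(252,119),(347,114)],(280,140)),.125),ray(t,A([(98,383),(222,338)],(112,164)),.125))
```

```text
cap [[0.51810106 0.1992122  0.131     ]] [[0.52217456 0.19908821 0.131     ]]
plates [[0.51660938 0.17799935 0.125     ]
 [0.50966977 0.21681516 0.125     ]] [[0.51701516 0.21884256 0.125     ]
 [0.52694447 0.17830611 0.125     ]]
```

Scaled: 0.095 m / 0.8 = 0.1188, 0.08 m / 0.8 = 0.1, -0.01 rad / 3.1416 = -0.0032.

Call:
run_rows(
  offsets=[
    [[0,0.0038,0.05,0,0,-0.0032,0.085],[0,0.0038,0.1,0,0,-0.0032,0.085],[0,0.0038,0.1188,0,0,-0.0032,0.085],[0,0.0038,0.1188,0,0,-0.0032,0.085],[0,0.0038,0.1188,0,0,-0.0032,0.085]],
  ],
)

```text
time: 2.78
ee_pos: [0.521, 0.1985, 0.0862]
eef_rot: [-0.109, 0.994, -0.0, -0.001]
force: [0.3, 0.1, 0.8]
opening: 0.085
grip_force: 0.0
```

```bash
python3 -c "
from h import *
go([.5213,.199,.0857],1.79)"
```

```text
pos [0.521  0.1985 0.0862] yaw 1.7898 shift [-0.0004  0.0004  0.0005] q6 -0.09
rz -0.0002
tilt rv [ 3.4310e-01 -3.1216e+00  2.0000e-04]
```

Call:
run_rows(
  offsets=[
    [[0,0,0,0,0,0,0.05],[0,0,0,0,0,0,0.05],[0,0,0,0,0,0,0.05],[0,0,0,0,0,0,0.046],[0,0,0,0,0,0,0.044],[0,0,0,0,0,0,0.042],[0,0,0,0,0,0,0.04],[0,0,0,0,0,0,0.04],[0,0,0,0,0,0,0.04],[0,0,0,0,0,0,0.04]],
  ],
)

```text
time: 3.62
ee_pos: [0.5223, 0.1989, 0.0876]
eef_rot: [-0.11, 0.994, -0.0, 0.001]
force: [-0.3, -0.5, 6.6]
opening: 0.04
grip_force: 7.6
```

Call:
run_rows(
  offsets=[
    [[0,0,0,0,0,0,0.04],[0,0,0,0,0,0,0.04],[0,0,0,0,0,0,0.04]],
  ],
)

```text
time: 3.87
ee_pos: [0.5223, 0.1989, 0.0876]
eef_rot: [-0.11, 0.994, -0.0, 0.001]
force: [-0.9, -0.1, 7.1]
opening: 0.0401
grip_force: 7.6
```

Scaled: -0.09 m / 0.8 = -0.1125, -0.085 m / 0.8 = -0.1063.

Call:
run_rows(
  offsets=[
    [[0,0,-0.0125,0,0,0,0.04],[0,0,-0.0375,0,0,0,0.04],[0,0,-0.0625,0,0,0,0.04],[0,0,-0.0875,0,0,0,0.04],[0,0,-0.1063,0,0,0,0.04],[0,0,-0.1125,0,0,0,0.04],[0,0,-0.1125,0,0,0,0.04]],
  ],
)

```text
time: 4.45
ee_pos: [0.5222, 0.1989, 0.1779]
eef_rot: [-0.11, 0.994, -0.0, 0.001]
force: [-0.3, 0.0, -0.6]
opening: 0.0401
grip_force: 5.4
```

Run:
```python
from h import *
from rig import manip
go([.5213,.199,.0857],1.79)
o=[]
for n,(r,q) in(("top",(164,112)),("scene",(110,280))):
    c=manip.camera(n);pickle.dump(c,open(n+"2.pkl","wb"))
    o.append(cv2.resize(c["frame"][r:r+110,q:q+80,::-1],None,fx=5,fy=5,interpolation=cv2.INTER_CUBIC))
cv2.imwrite("pics/c.png",np.clip(np.hstack(o)*2,0,255).astype(np.uint8))
```

```text
pos [0.5222 0.1989 0.1779] yaw 1.792 shift [0.0011 0.0003 0.0922] q6 -0.091
rz 0.002
tilt rv [-3.465e-01  3.120e+00 -1.000e-04]
```

View pics/c.png

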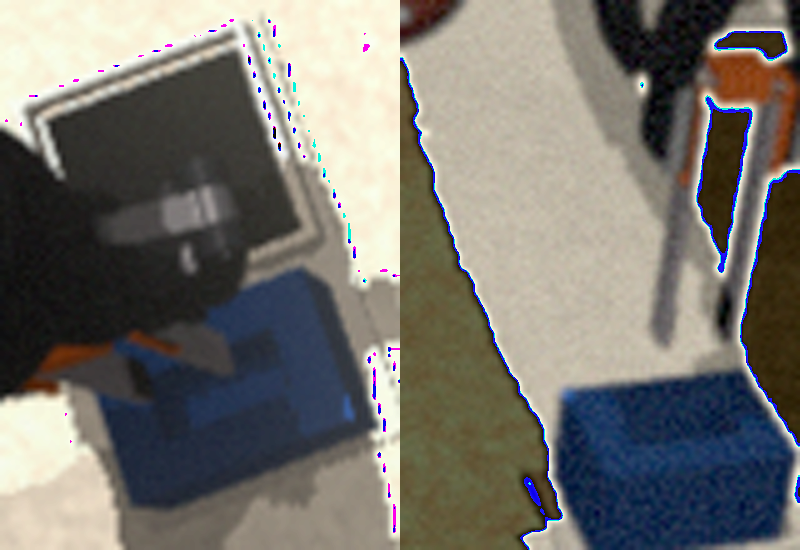

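Run:
```python
from h import *
c=pickle.load(open("scene2.pkl","rb"))
A=lambda L,o:(np.array(L)+.5)/5-.5+np.array(o)
f=ray(c,A([(262,345),(326,337)],(280,110)),.0973)
print("feet",f,f.mean(0),"cap front-top",ray(c,A([(340,55)],(280,110)),.2213))
t=pickle.load(open("top2.pkl","rb"))
print("top feet",ray(t,A([(231,372),(150,400)],(112,164)),.0973))
print("stand corner sc",ray(c,A([(165,395),(332,373)],(280,110)),.052))
q=np.array([.57417,.21328,.26301]);R=np.array([[np.cos(q[2]),-np.sin(q[2])],[np.sin(q[2]),np.cos(q[2])]])
print("exp corners",[(q[:2]+R@p).round(4) for p in((-.085,-.042),(-.085,.042),(-.025,-.042),(-.025,.042))])
```

```text
feet [[0.52920956 0.18444964 0.0973    ]
 [0.52157195 0.21115015 0.0973    ]] [0.52539075 0.1977999  0.0973    ] cap front-top [[0.51764371 0.19782269 0.2213    ]]
top feet [[0.51921115 0.18307683 0.0973    ]
 [0.51296248 0.21067998 0.0973    ]]
stand corner sc [[0.50541268 0.15192855 0.052     ]
 [0.48408254 0.22570156 0.052     ]]
exp corners [array([0.503 , 0.1506]), array([0.4812, 0.2317]), array([0.5609, 0.1662]), array([0.5391, 0.2473])]
```

The tongs hang straight: both cameras put the feet within about 1.5 mm of the TCP axis. I'll go over the brass pocket.

Scaled: -0.27 m / 0.8 = -0.3375, -0.03 m / 0.8 = -0.0375.

Call:
run_rows(
  offsets=[
    [[0.0025,-0.0125,0,0,0,0,0.04],[0.0075,-0.0375,0,0,0,0,0.04],[0.015,-0.075,0,0,0,0,0.04],[0.0225,-0.1125,0,0,0,0,0.04],[0.0305,-0.15,0,0,0,0,0.04],[0.0381,-0.1875,0,0,0,0,0.04],[0.0458,-0.225,0,0,0,0,0.04],[0.0535,-0.2625,0,0,0,0,0.04],[0.0611,-0.3,0,0,0,0,0.04],[0.0688,-0.3375,0,0,0,0,0.04]],
  ],
)

```text
time: 5.38
ee_pos: [0.5259, -0.0786, 0.1751]
eef_rot: [-0.11, 0.994, 0.0, -0.001]
force: [1.0, -1.2, -0.4]
opening: 0.0401
grip_force: 5.4
```

Call:
run_rows(
  offsets=[
    [[0.0075,-0.0375,0,0,0,0,0.04],[0.015,-0.075,0,0,0,0,0.04],[0.0225,-0.1125,0,0,0,0,0.04],[0.0305,-0.15,0,0,0,0,0.04],[0.0363,-0.175,0,0,0,0,0.04],[0.038,-0.1863,0,0,0,0,0.04],[0.038,-0.1863,0,0,0,0,0.04],[0.038,-0.1863,0,0,0,0,0.04]],
  ],
)

```text
time: 6.05
ee_pos: [0.5294, -0.2284, 0.1755]
eef_rot: [-0.11, 0.994, 0.001, -0.001]
force: [-0.3, -0.3, -0.4]
opening: 0.0401
grip_force: 5.4
```

Run:
```python
from h import *
from rig import manip
go([.531,-.229,.1779],1.793)
o=[]
for n,(r,q) in(("top",(130,336)),("scene",(135,95))):
    c=manip.camera(n);pickle.dump(c,open(n+"3.pkl","wb"))
    o.append(cv2.resize(c["frame"][r:r+110,q:q+80,::-1],None,fx=5,fy=5,interpolation=cv2.INTER_CUBIC))
cv2.imwrite("pics/d.png",np.clip(np.hstack(o)*1.5,0,255).astype(np.uint8))
```

```text
pos [ 0.5294 -0.2284  0.1755] yaw 1.7913 shift [-0.0014 -0.0009 -0.0024] q6 -0.855
rz -0.0017
tilt rv [ 3.4560e-01 -3.1215e+00 -2.0000e-03]
```

View pics/d.png

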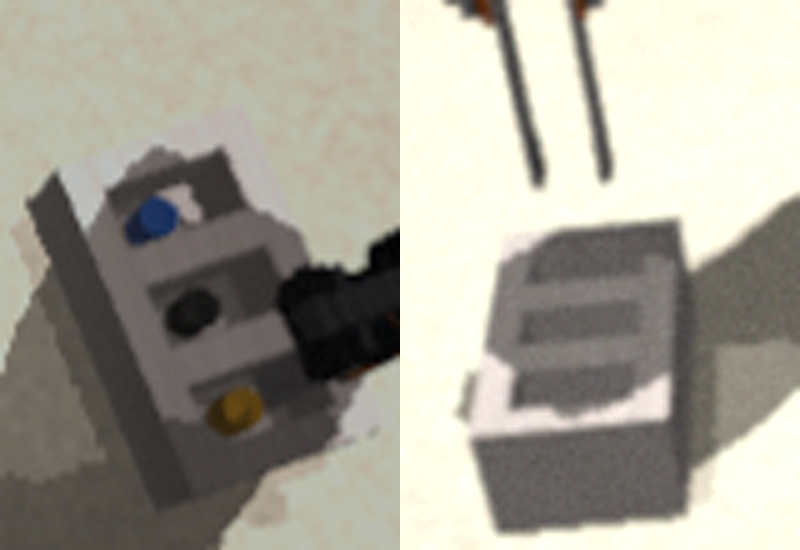

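Run:
```python
from h import *
c=pickle.load(open("scene3.pkl","rb"))
A=lambda L,o:(np.array(L)+.5)/5-.5+np.array(o)
o=(95,135)
f=ray(c,A([(140,186),(206,182)],o),.0949);print("feet front",f,f.mean(0))
P=ray(c,A([(104,237),(281,219),(268,416),(74,436)],o),.052) # block top corners far-left,far-right,near-right,near-left
q,e=fit(P,[(-.066,-.038),(-.066,.038),(.066,.038),(.066,-.038)],.22);print(q,e.tolist(),"pocket",q[:2]-.04*np.array([np.cos(q[2]),np.sin(q[2])]))
P=ray(c,A([(120,312),(240,302),(238,340),(120,348)],o),.052);print("mid pocket",P.mean(0))
```

```text
feet front [[ 0.53450585 -0.24081682  0.0949    ]
 [ 0.52977369 -0.21419302  0.0949    ]] [ 0.53213977 -0.22750492  0.0949    ]
[ 0.5677245  -0.22025355  0.23572015] [[-1.5, -0.3], [-0.6, -0.5], [0.9, 1.4], [1.3, -0.6]] pocket [ 0.52883064 -0.22959528]
mid pocket [ 0.57069144 -0.22054379  0.052     ]
```

Scaled: 0.06 m / 0.8 = 0.075, 0.035 m / 0.8 = 0.0438.

Call:
run_rows(
  offsets=[
    [[-0.0023,-0.0018,0.0125,0,0,0,0.04],[-0.0023,-0.0018,0.0313,0,0,0,0.04],[-0.0023,-0.0018,0.0438,0,0,0,0.04],[-0.0023,-0.0018,0.0563,0,0,0,0.04],[-0.0023,-0.0018,0.0688,0,0,0,0.04],[-0.0023,-0.0018,0.075,0,0,0,0.04],[-0.0023,-0.0018,0.075,0,0,0,0.04]],
  ],
)

```text
time: 6.73
ee_pos: [0.5314, -0.2291, 0.1147]
eef_rot: [-0.11, 0.994, 0.001, -0.001]
force: [-0.6, 0.6, -1.2]
opening: 0.0401
grip_force: 5.4
```

Run:
```python
from h import *
from rig import manip
go([.5313,-.2294,.1155],1.793);print(manip.sense()["moment"])
o=[]
for n,(r,q) in(("top",(130,336)),("scene",(135,95))):
    c=manip.camera(n);pickle.dump(c,open(n+"4.pkl","wb"))
    o.append(cv2.resize(c["frame"][r:r+110,q:q+80,::-1],None,fx=5,fy=5,interpolation=cv2.INTER_CUBIC))
cv2.imwrite("pics/e.png",np.clip(np.hstack(o)*1.5,0,255).astype(np.uint8))
```

```text
pos [ 0.5314 -0.2291  0.1147] yaw 1.7922 shift [ 0.0002 -0.0003 -0.0008] q6 -0.854
rz -0.0008
tilt rv [ 3.4690e-01 -3.1208e+00 -2.2000e-03]
[ 0.01782603  0.04504178 -0.00835862]
```

View pics/e.png

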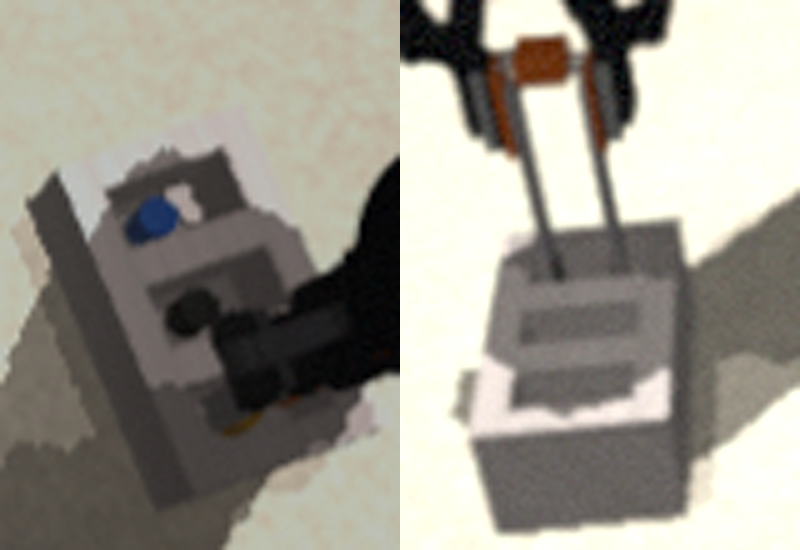

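The feet are inside the brass pocket and centred between its edges (legs at scene-crop x 555 and 617, pocket about 528 to 642), with no contact force. I'll lower them, then squeeze.

Scaled: 0.023 m / 0.8 = 0.0288, 0.01 m / 0.8 = 0.0125.

Call:
run_rows(
  offsets=[
    [[0,0,0.0063,0,0,0,0.04],[0,0,0.0125,0,0,0,0.04],[0,0,0.0188,0,0,0,0.04],[0,0,0.025,0,0,0,0.04],[0,0,0.0288,0,0,0,0.04],[0,0,0.0288,0,0,0,0.04]],
  ],
)

```text
time: 7.33
ee_pos: [0.5316, -0.2294, 0.0922]
eef_rot: [-0.11, 0.994, 0.0, -0.001]
force: [-0.1, 1.3, -0.4]
opening: 0.0399
grip_force: 5.4
```

```bash
python3 -c "
from rig import manip;print(manip.sense()['moment'])"
```

```text
[ 0.01241536 -0.0131136   0.01473474]
```

Call:
run_rows(
  offsets=[
    [[0,0,0,0,0,0,0.038],[0,0,0,0,0,0,0.036],[0,0,0,0,0,0,0.034],[0,0,0,0,0,0,0.032],[0,0,0,0,0,0,0.03],[0,0,0,0,0,0,0.028],[0,0,0,0,0,0,0.028],[0,0,0,0,0,0,0.028]],
  ],
)

```text
time: 8.0
ee_pos: [0.5323, -0.2298, 0.0938]
eef_rot: [-0.11, 0.994, -0.0, 0.0]
force: [-0.2, 1.6, 4.5]
opening: 0.0291
grip_force: 34.5
```

Call:
run_rows(
  offsets=[
    [[0,0,0,0,0,0,0.02],[0,0,0,0,0,0,0.02],[0,0,0,0,0,0,0.02],[0,0,0,0,0,0,0.02]],
  ],
)

```text
time: 8.33
ee_pos: [0.5324, -0.2299, 0.0941]
eef_rot: [-0.11, 0.994, -0.0, 0.0]
force: [-1.3, 0.5, 6.2]
opening: 0.0268
grip_force: 58.6
```

Call:
run_rows(
  offsets=[
    [[0,0,-0.0038,0,0,0,0.02],[0,0,-0.0088,0,0,0,0.02],[0,0,-0.0125,0,0,0,0.02],[0,0,-0.0125,0,0,0,0.02]],
  ],
)

```text
time: 8.67
ee_pos: [0.5324, -0.23, 0.104]
eef_rot: [-0.11, 0.994, -0.0, 0.0]
force: [0.6, 0.1, -0.7]
opening: 0.0264
grip_force: 59.1
```

Scaled: -0.075 m / 0.8 = -0.0938, -0.07 m / 0.8 = -0.0875.

Call:
run_rows(
  offsets=[
    [[0,0,-0.0125,0,0,0,0.02],[0,0,-0.0313,0,0,0,0.02],[0,0,-0.05,0,0,0,0.02],[0,0,-0.0688,0,0,0,0.02],[0,0,-0.0875,0,0,0,0.02],[0,0,-0.0938,0,0,0,0.02],[0,0,-0.0938,0,0,0,0.02],[0,0,-0.0938,0,0,0,0.02]],
  ],
)

```text
time: 9.33
ee_pos: [0.5321, -0.2298, 0.1781]
eef_rot: [-0.11, 0.994, -0.0, 0.0]
force: [1.3, -0.2, -1.5]
opening: 0.026
grip_force: 59.1
```

Run:
```python
from h import *
from rig import manip
o=[]
for n,(r,q) in(("top",(130,336)),("scene",(115,95))):
    c=manip.camera(n);pickle.dump(c,open(n+"5.pkl","wb"))
    o.append(cv2.resize(c["frame"][r:r+110,q:q+80,::-1],None,fx=5,fy=5,interpolation=cv2.INTER_CUBIC))
cv2.imwrite("pics/f.png",np.clip(np.hstack(o)*1.5,0,255).astype(np.uint8))
```

```text
(no output)
```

View pics/f.png

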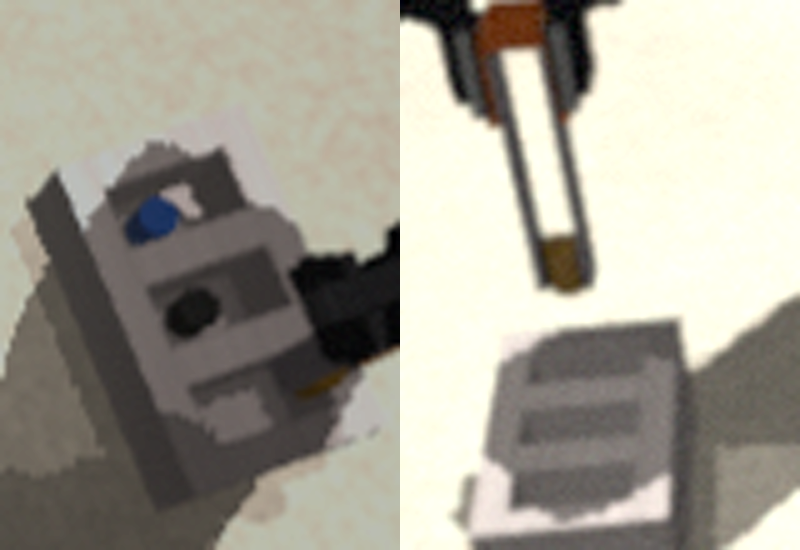

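The brass stub is held between the feet at scene-crop (567,268), its pocket is empty, and the blue and black stubs are untouched. I'll carry it over the dish.

Scaled: 0.2491 m / 0.8 = 0.3114, 0.2214 m / 0.8 = 0.2768.

Call:
run_rows(
  offsets=[
    [[-0.0049,0.0115,0,0,0,0,0.02],[-0.0145,0.0346,0,0,0,0,0.02],[-0.0289,0.0693,0,0,0,0,0.02],[-0.0434,0.1038,0,0,0,0,0.02],[-0.0579,0.1384,0,0,0,0,0.02],[-0.0724,0.173,0,0,0,0,0.02],[-0.0868,0.2076,0,0,0,0,0.02],[-0.1013,0.2423,0,0,0,0,0.02],[-0.1158,0.2768,0,0,0,0,0.02],[-0.1301,0.3114,0,0,0,0,0.02]],
  ],
)

```text
time: 10.27
ee_pos: [0.5785, 0.0384, 0.1776]
eef_rot: [-0.111, 0.994, 0.0, -0.0]
force: [0.7, 0.7, -0.7]
opening: 0.0261
grip_force: 59.2
```

Call:
run_rows(
  offsets=[
    [[-0.0145,0.0346,0,0,0,0,0.02],[-0.0289,0.0693,0,0,0,0,0.02],[-0.0434,0.1038,0,0,0,0,0.02],[-0.0579,0.1384,0,0,0,0,0.02],[-0.0724,0.173,0,0,0,0,0.02],[-0.0838,0.2,0,0,0,0,0.02],[-0.0894,0.2138,0,0,0,0,0.02],[-0.0919,0.2198,0,0,0,0,0.02],[-0.0919,0.2198,0,0,0,0,0.02],[-0.0919,0.2198,0,0,0,0,0.02]],
  ],
)

```text
time: 11.1
ee_pos: [0.6119, 0.2232, 0.178]
eef_rot: [-0.11, 0.994, -0.0, -0.0]
force: [-0.4, -0.6, -0.8]
opening: 0.0264
grip_force: 59.2
```

```bash
python3 -c "
from h import *
go([.612,.2235,.0975],1.792)"
```

```text
pos [0.6119 0.2232 0.178 ] yaw 1.7918 shift [-0.0002  0.0003  0.0805] q6 -0.071
rz -0.0002
tilt rv [ 3.4640e-01 -3.1218e+00  7.0000e-04]
```

Scaled: 0.078 m / 0.8 = 0.0975, 0.073 m / 0.8 = 0.0913.

Call:
run_rows(
  offsets=[
    [[0,0,0.0125,0,0,0,0.02],[0,0,0.0375,0,0,0,0.02],[0,0,0.0625,0,0,0,0.02],[0,0,0.0813,0,0,0,0.02],[0,0,0.0913,0,0,0,0.02],[0,0,0.0975,0,0,0,0.02],[0,0,0.0975,0,0,0,0.02],[0,0,0.0975,0,0,0,0.02]],
  ],
)

```text
time: 11.77
ee_pos: [0.6125, 0.2234, 0.1009]
eef_rot: [-0.11, 0.994, -0.0, 0.0]
force: [0.9, 0.2, -0.2]
opening: 0.0261
grip_force: 59.2
```

Call:
run_rows(
  offsets=[
    [[0,0,0.0013,0,0,0,0.02],[0,0,0.0025,0,0,0,0.02],[0,0,0.0038,0,0,0,0.02],[0,0,0.0038,0,0,0,0.02]],
  ],
)

```text
time: 12.1
ee_pos: [0.6123, 0.2238, 0.0974]
eef_rot: [-0.11, 0.994, -0.0, 0.0]
force: [-0.6, 0.2, -1.1]
opening: 0.0266
grip_force: 59.2
```

Scaled: 0.0015 m / 0.8 = 0.0019, 0.0007 m / 0.8 = 0.0009.

Call:
run_rows(
  offsets=[
    [[0,0,0.0009,0,0,0,0.02],[0,0,0.0019,0,0,0,0.02],[0,0,0.0019,0,0,0,0.02],[0,0,0.0019,0,0,0,0.02]],
  ],
)

```text
time: 12.43
ee_pos: [0.6121, 0.2238, 0.0957]
eef_rot: [-0.11, 0.994, -0.0, -0.0]
force: [0.0, 0.2, -0.4]
opening: 0.0262
grip_force: 59.2
```

Call:
run_rows(
  offsets=[
    [[0,0,0.0006,0,0,0,0.02],[0,0,0.0013,0,0,0,0.02],[0,0,0.0013,0,0,0,0.02],[0,0,0.0013,0,0,0,0.02]],
  ],
)

```text
time: 12.77
ee_pos: [0.6123, 0.2238, 0.0951]
eef_rot: [-0.11, 0.994, -0.0, 0.0]
force: [-1.0, -0.8, 2.7]
opening: 0.0269
grip_force: 59.5
```

Scaled: 0.0003 m / 0.8 = 0.0004.

Call:
run_rows(
  offsets=[
    [[0,0,0.0004,0,0,0,0.026],[0,0,0.0004,0,0,0,0.029],[0,0,0.0004,0,0,0,0.031],[0,0,0.0004,0,0,0,0.033],[0,0,0.0004,0,0,0,0.035],[0,0,0.0004,0,0,0,0.037],[0,0,0,0,0,0,0.039],[0,0,0,0,0,0,0.04],[0,0,0,0,0,0,0.04],[0,0,0,0,0,0,0.04]],
  ],
)

```text
time: 13.6
ee_pos: [0.6121, 0.2238, 0.0947]
eef_rot: [-0.11, 0.994, -0.0, -0.0]
force: [0.4, 0.3, -0.5]
opening: 0.04
grip_force: 5.5
```

Call:
run_rows(
  offsets=[
    [[0,0,-0.0038,0,0,0,0.04],[0,0,-0.0125,0,0,0,0.04],[0,0,-0.025,0,0,0,0.04],[0,0,-0.0438,0,0,0,0.04],[0,0,-0.0625,0,0,0,0.04],[0,0,-0.0813,0,0,0,0.04],[0,0,-0.1038,0,0,0,0.04],[0,0,-0.1038,0,0,0,0.04],[0,0,-0.1038,0,0,0,0.04]],
  ],
)

```text
time: 14.35
ee_pos: [0.6131, 0.224, 0.1797]
eef_rot: [-0.11, 0.994, 0.0, 0.002]
force: [-0.4, 0.7, -0.5]
opening: 0.0402
grip_force: 5.5
```

Run:
```python
from h import *
from rig import manip
go([.5215,.199,.1779],1.834)
o=[]
for n,(r,q) in(("top",(164,112)),("scene",(150,305))):
    c=manip.camera(n);pickle.dump(c,open(n+"6.pkl","wb"))
    o.append(cv2.resize(c["frame"][r:r+110,q:q+80,::-1],None,fx=5,fy=5,interpolation=cv2.INTER_CUBIC))
cv2.imwrite("pics/g.png",np.clip(np.hstack(o)*1.5,0,255).astype(np.uint8))
```

```text
pos [0.6131 0.224  0.1797] yaw 1.792 shift [ 0.0949 -0.0042  0.0015] q6 -0.071
rz -0.042
tilt rv [-3.4640e-01  3.1192e+00  1.0000e-04]
```

View pics/g.png

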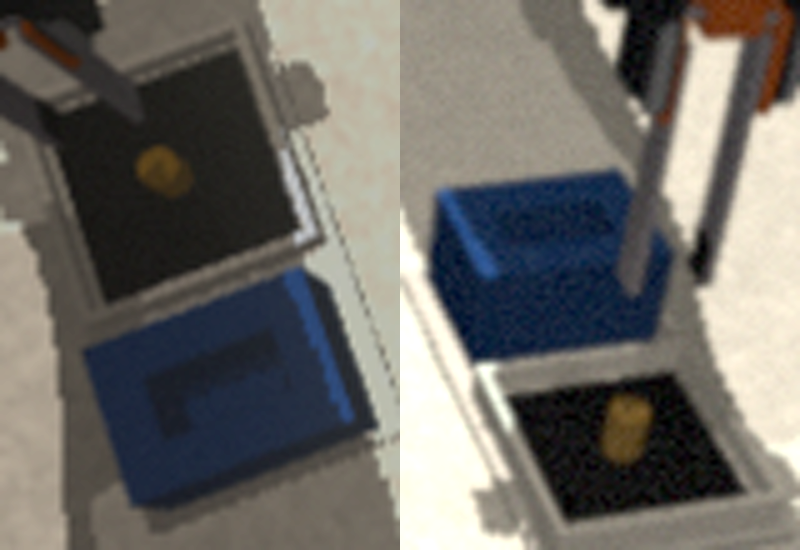

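The stub stands upright in the dish at top-crop (163,168), let go. The stand slot is free, so I'll refit its centre from the full stand top.

Run:
```python
from h import *
c=pickle.load(open("top6.pkl","rb"));s=pickle.load(open("scene6.pkl","rb"))
A=lambda L,o:(np.array(L)+.5)/5-.5+np.array(o)
M=[(.03,.042),(.03,-.042),(-.03,-.042),(-.03,.042)]
q,e=fit(ray(c,A([(85,350),(303,268),(357,418),(133,507)],(112,164)),.052),M,.26);print(q,e.tolist())
f=ray(s,A([(230,292),(303,280)],(305,150)),.0991);print("feet front scene",f,f.mean(0)-[.0068,.0015,0])
f=ray(c,A([(135,120),(48,143)],(112,164)),.0991);print("feet near top",f,f.mean(0))
go([*(q[:2]+[.001,0]),.1779],q[2]+np.pi/2)
```

```text
[0.52103512 0.19876715 0.25861629] [[-0.1, 0.6], [0.5, -0.3], [-0.6, -0.0], [0.1, -0.2]]
feet front scene [[0.62048024 0.20884695 0.0991    ]
 [0.61169735 0.23706248 0.0991    ]] [0.6092888  0.22145471 0.0991    ]
feet near top [[0.61028462 0.21033444 0.0991    ]
 [0.60554381 0.24047609 0.0991    ]] [0.60791421 0.22540526 0.0991    ]
pos [0.612  0.2238 0.1773] yaw 1.792 shift [ 0.0932 -0.0047 -0.0006] q6 -0.071
rz -0.0374
tilt rv [ 3.4680e-01 -3.1219e+00  2.0000e-04]
```

Scaled: 0.0927 m / 0.8 = 0.1159, -0.0046 m / 0.8 = -0.0058, -0.037 rad / 3.1416 = -0.0118.

Call:
run_rows(
  offsets=[
    [[0.0125,-0.0006,0,0,0,-0.0032,0.04],[0.0375,-0.0019,0,0,0,-0.0064,0.04],[0.0688,-0.0038,0,0,0,-0.0095,0.04],[0.0975,-0.005,0,0,0,-0.0118,0.04],[0.11,-0.0056,0,0,0,-0.0118,0.04],[0.1159,-0.0058,0,0,0,-0.0118,0.04],[0.1159,-0.0058,0,0,0,-0.0118,0.04],[0.1159,-0.0058,0,0,0,-0.0118,0.04],[0.1159,-0.0058,0,0,0,-0.0118,0.04]],
  ],
)

```text
time: 15.2
ee_pos: [0.5232, 0.199, 0.1774]
eef_rot: [-0.129, 0.992, -0.0, -0.0]
force: [0.8, 0.1, -0.7]
opening: 0.0403
grip_force: 5.5
```

```bash
python3 -c "
from h import *
go([.5225,.1989,.11],1.829)"
```

```text
pos [0.5232 0.199  0.1774] yaw 1.8289 shift [0.0007 0.0001 0.0674] q6 -0.128
rz -0.0001
tilt rv [ 4.0420e-01 -3.1153e+00  1.0000e-04]
```

Call:
run_rows(
  offsets=[
    [[0,0,0.0125,0,0,0,0.04],[0,0,0.0375,0,0,0,0.04],[0,0,0.0525,0,0,0,0.04],[0,0,0.0625,0,0,0,0.04],[0,0,0.075,0,0,0,0.04],[0,0,0.075,0,0,0,0.04]],
  ],
)

```text
time: 15.7
ee_pos: [0.5217, 0.1988, 0.1154]
eef_rot: [-0.129, 0.992, -0.0, -0.001]
force: [-1.1, 0.1, -1.4]
opening: 0.0398
grip_force: 5.5
```

Careful with the scale: shifts go in shares of 0.8 m and turns go in shares of pi rad. That gives: 0.025 m / 0.8 = 0.0313, 0.022 m / 0.8 = 0.0275.

Call:
run_rows(
  offsets=[
    [[0,0,0.0075,0,0,0,0.04],[0,0,0.015,0,0,0,0.04],[0,0,0.0225,0,0,0,0.04],[0,0,0.0275,0,0,0,0.04],[0,0,0.0313,0,0,0,0.04],[0,0,0.0313,0,0,0,0.04],[0,0,0.0313,0,0,0,0.04]],
  ],
)

```text
time: 16.28
ee_pos: [0.5227, 0.1989, 0.0927]
eef_rot: [-0.129, 0.992, -0.0, -0.0]
force: [0.0, 0.7, -1.5]
opening: 0.04
grip_force: 5.5
```

Call:
run_rows(
  offsets=[
    [[0,0,0.0013,0,0,0,0.04],[0,0,0.0025,0,0,0,0.04],[0,0,0.0025,0,0,0,0.04],[0,0,0.0025,0,0,0,0.04]],
  ],
)

```text
time: 16.62
ee_pos: [0.5228, 0.199, 0.0908]
eef_rot: [-0.129, 0.992, -0.0, 0.0]
force: [-0.2, -0.5, -0.5]
opening: 0.0399
grip_force: 5.5
```

Scaled: 0.002 m / 0.8 = 0.0025, 0.001 m / 0.8 = 0.0013.

Call:
run_rows(
  offsets=[
    [[0,0,0.0013,0,0,0,0.04],[0,0,0.0025,0,0,0,0.04],[0,0,0.0025,0,0,0,0.04],[0,0,0.0025,0,0,0,0.04]],
  ],
)

```text
time: 16.95
ee_pos: [0.5227, 0.1989, 0.0887]
eef_rot: [-0.129, 0.992, -0.0, -0.0]
force: [0.5, 0.3, -0.9]
opening: 0.0403
grip_force: 5.5
```

Call:
run_rows(
  offsets=[
    [[0,0,0.0009,0,0,0,0.04],[0,0,0.0019,0,0,0,0.04],[0,0,0.0019,0,0,0,0.04],[0,0,0.0019,0,0,0,0.04]],
  ],
)

```text
time: 17.28
ee_pos: [0.523, 0.199, 0.0876]
eef_rot: [-0.129, 0.992, -0.0, 0.0]
force: [-0.4, 0.3, 3.0]
opening: 0.0404
grip_force: 5.6
```

Floor contact came at the same height as at pickup. I'll release and retreat.

Call:
run_rows(
  offsets=[
    [[0,0,0,0,0,0,0.042],[0,0,0,0,0,0,0.044],[0,0,0,0,0,0,0.046],[0,0,0,0,0,0,0.049],[0,0,0,0,0,0,0.055],[0,0,0,0,0,0,0.085],[0,0,0,0,0,0,0.085],[0,0,0,0,0,0,0.085],[0,0,0,0,0,0,0.085],[0,0,0,0,0,0,0.085]],
  ],
)

```text
time: 18.12
ee_pos: [0.5227, 0.199, 0.0873]
eef_rot: [-0.129, 0.992, -0.0, 0.0]
force: [0.7, -1.1, 0.2]
opening: 0.0847
grip_force: 0.0
```

Call:
run_rows(
  offsets=[
    [[0,0,-0.0125,0,0,0,0.085],[0,0,-0.0375,0,0,0,0.085],[0,0,-0.075,0,0,0,0.085],[0,0,-0.1125,0,0,0,0.085],[0,0,-0.1375,0,0,0,0.085],[0,0,-0.1625,0,0,0,0.085],[0,0,-0.1625,0,0,0,0.085],[0,0,-0.1625,0,0,0,0.085],[0,0,-0.1625,0,0,0,0.085],[0,0,-0.1625,0,0,0,0.085]],
  ],
)

```text
time: 18.95
ee_pos: [0.5222, 0.1989, 0.2162]
eef_rot: [-0.129, 0.992, -0.0, -0.001]
force: [0.1, -0.2, -0.9]
opening: 0.0852
grip_force: 0.0
```

Run:
```python
from h import *
from rig import manip
o=[]
for n,(r,q) in(("top",(164,112)),("scene",(150,305))):
    c=manip.camera(n)
    o.append(cv2.resize(c["frame"][r:r+110,q:q+80,::-1],None,fx=5,fy=5,interpolation=cv2.INTER_CUBIC))
cv2.imwrite("pics/h.png",np.clip(np.hstack(o)*1.5,0,255).astype(np.uint8))
```

```text
(no output)
```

View pics/h.png

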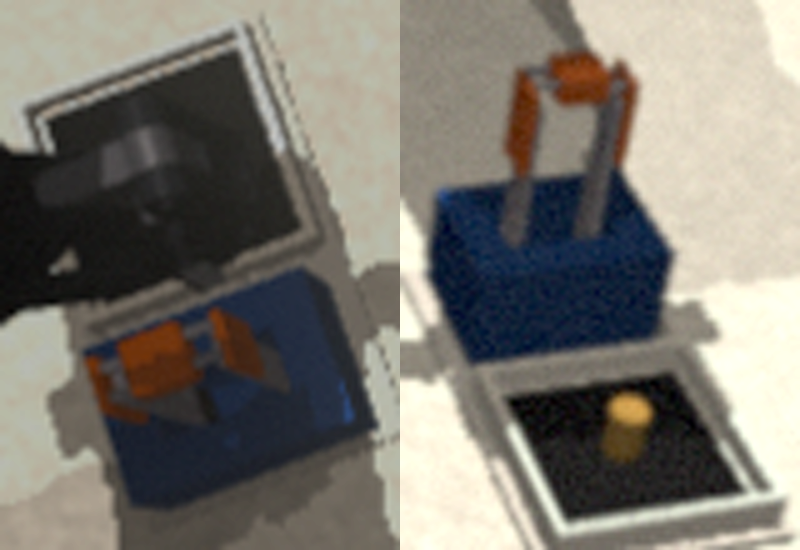

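The tongs stand upright in the slot (cap at scene-crop (578,80)), and the stub stands in the dish at (627,425). The gripper is clear of both.

```bash
python3 -c "
from rig import manip
print(manip.job_done())"
```

```text
the job is handed in; nothing more can be done
None
```

The job is handed in at about 19 s (no verdict was returned): the final pictures show the brass stub upright in the dish, the tongs back upright in their stand, and the gripper clear of both.

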